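Locate a steel bar beside the brass master and switch the magnetic plate on

TASK

Put the silver bar on the magnetic plate, lengthways between the brass and black blocks: press it gently home against the low back rail, then bring it along the rail until you feel it touch the brass block, so that it lies flush with the rail and touching the brass, neither block shifted. Then turn the red handle fully to ON, and leave everything else alone.

Things in the scene. Friction and masses are not known exactly. Their poses are not given: they have to be found in the camera images.
- chuck: Magnetic holding plate fixed to the table, bright steel with brass stripes: 110 (its x) x 280 (its y) x 40 mm high. Origin: centre of its underside; flat top at z = 40 mm. At its -y end a blue switch housing of the same height (100 x 90 mm, to y = -232 mm) carries the red handle. The magnet's pull is not simulated: blocks always slide by ordinary friction.
- rail: Dark steel back rail fixed along the plate's far (+x) edge: 12 (x) x 280 (y) mm, only 8 mm proud of the plate's top. Origin: centre of its underside, at x = +49, z = 40 mm in the plate's frame; its contact face looks to -x, at x = +43 mm in the plate's frame. Rigid. Press with 2 to 25 N.
- bar: Silver bar with a narrow blue band near one end, lying flat and loose on the table between robot and plate: 100 (its x) x 32 (its y) x 36 mm high, about 0.8 kg (0.65 to 1). Origin: centre of its underside. Either end may face the brass block. In place, its long axis is along the plate's y and its centre at x = +27 mm in the plate's frame.
- master: Brass master block standing loose on the plate, close (about 1 to 2 mm) to the rail: 50 (its x, which lies along the plate's y) x 32 x 45 mm high, about 0.6 kg. Origin at the centre of its underside. It can stand at either end of the plate. It slides at a few newtons: feel for it slowly.
- black: Black block standing loose on the plate at the other end: 50 (its x, along the plate's y) x 32 x 50 mm high, about 0.5 kg. Origin at the centre of its underside. The free space between it and the brass block is 150 to 176 mm.
- handle (a joint): Angle of the red handle (rad): 0 = OFF (the bar-shaped grip lies along the plate's x, its white dot towards the rail), 1.45 = ON (end stop); turns clockwise seen from above. Stops at both ends; a stiff rotor (about 0.12 N m) that stays where it is left. Starts at or just off OFF.
- handle_grip (a point): Point to grip on the red handle, on its vertical axis, at x = 0, y = -187 mm, z = 74 mm in the plate's frame. The grip is a bar 76 mm long, 16 mm wide and 26 mm high (z = 58 to 84 mm in the plate's frame). Its x axis runs along the grip and turns with it.
- trays: Stack of white plastic trays, 150 x 85 x 66 mm, to the right. Leave alone. Origin at the centre of its underside.
- carton_a: White carton with yellow band, 75 x 110 x 40 mm, to the left. Leave alone. Origin at the centre of its underside.
- carton_b: Second such carton, 75 x 110 x 40 mm, to the left. Leave alone. Origin at the centre of its underside.
- micrometer: Digital micrometer lying on the table to the left, about 200 mm long, 25 mm high. Leave alone. Origin under its display.
- tweezers: Steel tweezers, 120 mm long, 6 mm high, lying to the right. Leave alone. Origin at mid-length on the table.
Not all that is in view belongs to the job. Of the things that look like the black, the middle-sized one is meant.

How it is judged:
By the outcome, as a careful person would: the job done as asked, in the order asked, and still so for the second after the job is handed in, with the robot touching nothing.
It also fails if it takes over 72 s, if anything falls off the work surface, if the arm or the gripper's body presses on something with over 40 N, if the wrist force passes 120 N, or if a joint passes its speed limit or range.

ROBOT

A 6-joint arm with a two-finger parallel gripper is mounted at the origin on the work surface. World frame = base frame: x ahead of the robot, y to its left, z up, the work surface at z = 0. Lengths are in mm, angles in rad, forces in N, time in s.
With the tool pointing down it reaches from about 400 to 925 mm from the base axis. Payload 12.5 kg.
Tool frame: the origin (TCP) lies midway between the tips of the shut fingers; the grasp point (between the pads) lies 19 mm behind it (env.tcp_to_grasp is the distance from the TCP to the grasp point, in mm); z points along the fingers, y is the line along which they close (so a half turn about z gives the same grasp; the last joint's range is limited). The gripper opens to 95 mm and grips with 3 to 60 N. Pads are 20 mm wide; open, the fingers measure 119 mm over their backs; the gripper's body (75 mm by 180 mm) begins 59 mm behind the grasp point.
Start: joints at [1.017, 0.491, 1.559, -0, 1.092, -0.106], TCP at [270.601, 563.402, 214.661] pointing down, gripper open.
Joint ranges: [-3.1, 3.1], [-0.84, 2.19], [0.05, 2.79], [-1.13, 4.28], [0.06, 2.93], [-2.69, 2.69]. Speed limits (rad/s): [2.22, 2.22, 2.79, 3.14, 3.14, 3.14].

INTERFACE

Orientations are given as [roll, pitch, yaw] about the fixed x, y, z axes, in that order (R = Rz(yaw) Ry(pitch) Rx(roll)).
In Python, from cell import env gives the robot as it stands. The module is installed in compiled form; this text tells all that it offers.
- The arm moves only by the tool step_arm, never from a script. Its argument "plan" is a list that holds one entry, the list of rows, each a list of 5 numbers: the shift along the tool's x, y, z in mm, then the turn about the tool's z in degrees, then the opening, from -1 (shut) to 1 (fully open). A call has 1 to 8 rows; each row is the pose to reach, as a shift and turn from the pose commanded when the call began, along the tool's axes at that moment; what a row does not reach only later rows make up. A row lasts 1/12 s, in which the tool goes at most 41.7 mm and 7.16 degrees, less where a joint would pass 70% of its speed; a pose out of reach is approached as far as the arm can. A call with a gripper value outside its range is refused whole. The fingers move at their own pace and stop on an object; the grip force is fixed at half the most. Time passes only in rows, so rows that repeat a pose let the fingers close. It gives the time, the measured TCP pose, the force, the opening and the grip force at its end, in the units of the state.
- env.state(): the state, without advancing time (a new reading comes with each control period).
- env.read_camera(name): name is "scene" or "top" or "wrist"; returns the picture (400x640x3 uint8, blue, green, red); there is no depth.
- env.get_calibration(name): a dict with "K" (3x3 intrinsics, pixels), "D" ([k1, k2, p1, p2, k3] as OpenCV has them; the pictures are not rectified), "extrinsics" (4x4, takes a point from world to camera coordinates). Camera axes: x right, y up, looking along -z (the intrinsics and any distortion apply to the point x, -y, -z); pixel columns grow to the right and rows downward; lengths in mm; the calibration is good to about 2 mm. A picture is of the moment at which its call begins: read the wrist's pose just before it. get_calibration takes no time and is no camera call; for the wrist camera it gives the pose at the moment of the call.
- env.job_done(): hands the job in; it is judged then, once.
The state is a dict: "t": time; "joints": joint angles; "qvel": joint speeds; "tau": joint torques, N m; "eef_pos": TCP position; "tcp_rot": TCP orientation; "ft_force": force on the tool from outside, world axes, zero at the start; "moment": the same for the moment, N m; "opening": opening from 0.0 (shut) to 1.0 (fully open); "grip_force": force on a finger pad.
Only numpy, scipy, OpenCV 4.12 (cv2) and the standard library are available. Lean on these libraries where they do the work, as an engineer would, in place of code of your own. Each camera call takes 0.05 s, during which the arm holds its last target. There are 200 camera calls.

## Working session

There is one attempt and no reset: what is moved stays moved. The work goes in short steps, Python scripts to look and compute and a tool call to move; the robot and the scene stay as the last step left them, time stands still between calls to the robot, and variables do not carry over. Pictures are saved under pics/ and viewed, at most 10 in all, crops included, and the job is handed in when it is done.

Besides the shell and the picture viewer there is one more tool, called as name(argument=value, ...) on one line, values as JSON. step_arm: Moves the arm, as the interface text tells. Its arguments: {"type":"object","properties":{"plan":{"type":"array"}},"required":["plan"]}

```bash
mkdir -p pics
python3 - <<'E'
from cell import env
import cv2
print(env.state())
for n in("scene","top"):
    im=env.read_camera(n); cv2.imwrite(f"pics/{n}0.png",im)
    c=env.get_calibration(n); print(n,c)
E
```

```text
{'t': 0.0, 'joints': array([ 1.01744397e+00,  4.91583342e-01,  1.55947981e+00, -5.93966853e-06,
        1.09169081e+00, -1.05590780e-01]), 'qvel': array([-1.29983560e-03,  5.15998707e-04, -5.50943752e-04,  1.13516685e-05,
        4.17094392e-04,  1.20499879e-03]), 'tau': array([ 8.26389078e-04, -6.12633777e+01, -2.58181322e+01,  6.92211371e-02,
        4.81310394e-02, -1.47011528e-04]), 'eef_pos': array([270.43316003, 563.1789024 , 214.03651775]), 'tcp_rot': array([-3.14043725e+00, -1.17157814e-04,  2.69383375e+00]), 'ft_force': array([-0.14322601,  0.17678509,  0.23813041]), 'moment': array([0.01827392, 0.00040481, 0.00072703]), 'grip_force': 0.0, 'opening': 0.9987270324174591}
scene {'K': array([[425.97400125,   0.        , 317.398069  ],
       [  0.        , 425.97400125, 200.26211749],
       [  0.        ,   0.        ,   1.        ]]), 'D': array([-0.10112462,  0.        ,  0.        ,  0.        ,  0.        ]), 'extrinsics': array([[ 4.87598091e-01,  8.73055177e-01, -4.77060668e-03,
        -2.32510011e+02],
       [-5.72779842e-01,  3.24009772e-01,  7.52954793e-01,
         2.49615542e+02],
       [ 6.58916804e-01, -3.64406813e-01,  6.58054953e-01,
        -1.77914218e+03],
       [ 0.00000000e+00,  0.00000000e+00,  0.00000000e+00,
         1.00000000e+00]])}
top {'K': array([[393.95257621,   0.        , 315.11180435],
       [  0.        , 393.95257621, 200.34711445],
       [  0.        ,   0.        ,   1.        ]]), 'D': array([-0.04020502,  0.        ,  0.        ,  0.        ,  0.        ]), 'extrinsics': array([[ 1.52592460e-02, -9.99833271e-01, -1.00292865e-02,
        -2.92912302e+01],
       [ 9.82349907e-01,  1.31207237e-02,  1.86591817e-01,
        -5.28165411e+02],
       [-1.86429115e-01, -1.26995191e-02,  9.82386333e-01,
        -9.62083057e+02],
       [ 0.00000000e+00,  0.00000000e+00,  0.00000000e+00,
         1.00000000e+00]])}
```

View pics/top0.png

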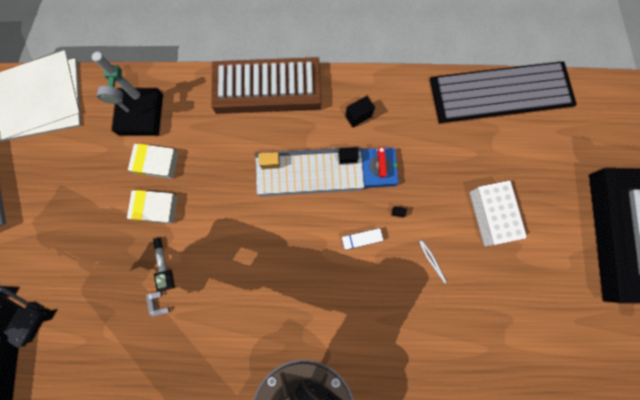

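View pics/scene0.png

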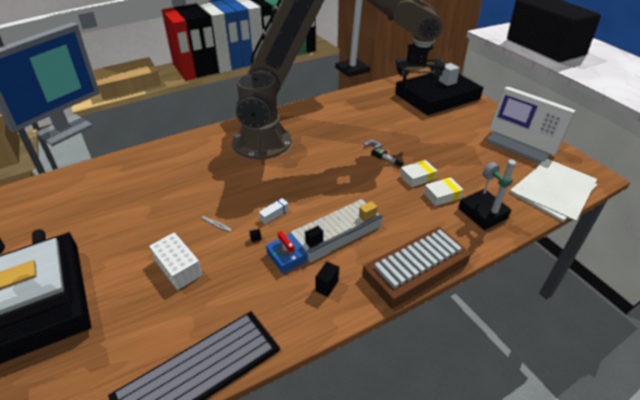

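Top view: the brass block is at (268,160), the black block on the plate at (348,155), the handle at (382,163) and the bar at (362,239). I'll enlarge that area and set up helpers.

```bash
cat > h.py <<'E'
from cell import env
import cv2, numpy as np
def ray(n,px,z,cal=None):
    c=cal or env.get_calibration(n); E=c["extrinsics"]
    u=cv2.undistortPoints(np.float64(px).reshape(-1,1,2),c["K"],c["D"]).reshape(-1,2)
    d=np.c_[u[:,0],-u[:,1],-np.ones(len(u))]@E[:3,:3]
    o=-E[:3,:3].T@E[:3,3]
    s=(np.broadcast_to(z,len(u))-o[2])/d[:,2]
    return o+s[:,None]*d
def proj(n,P,cal=None):
    c=cal or env.get_calibration(n); E=c["extrinsics"]
    p=np.float64(P).reshape(-1,3)@E[:3,:3].T+E[:3,3]
    return cv2.projectPoints(p*[1,-1,-1],np.zeros(3),np.zeros(3),c["K"],c["D"])[0].reshape(-1,2)
E
python3 - <<'E'
from h import *
im=cv2.imread("pics/top0.png")[140:255,245:405]
cv2.imwrite("pics/crop.png",cv2.resize(im,None,fx=5,fy=5,interpolation=cv2.INTER_CUBIC))
E
```

```text
(no output)
```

View pics/crop.png

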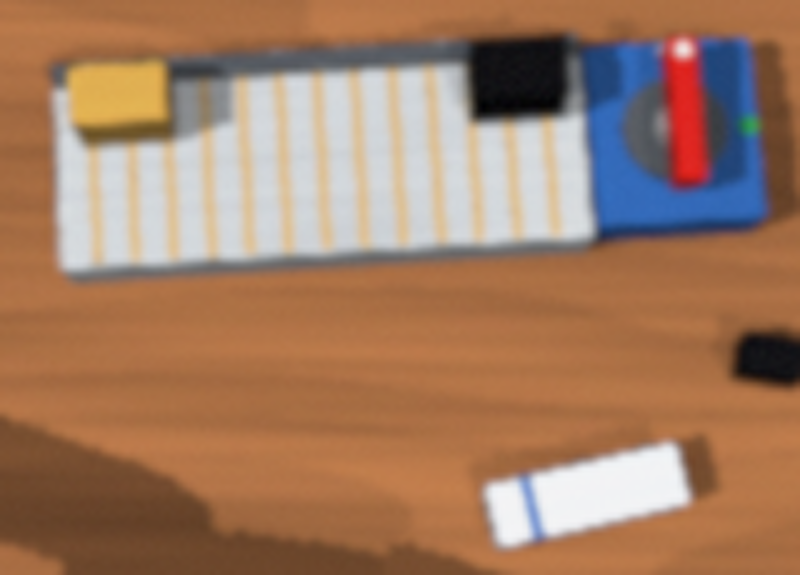

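Crop (5x, offset 245,140): plate top's front edge runs from (62,268) to (595,240); bar top corners are (485,485), (680,441), (692,500), (498,547); brass, black and handle are clearly visible. Turning these into positions.

Run:
```python
from h import *
np.set_printoptions(precision=1,suppress=True)
def w(pts,z): 
    p=np.float64(pts); return ray("top",np.c_[245+(p[:,0]+.5)/5-.5,140+(p[:,1]+.5)/5-.5],z)
for n,p,z in [("plate",[(62,268),(595,240)],40),("rail back",[(52,62),(578,38)],48),("hous",[(768,222),(750,38)],40),
 ("bar",[(485,485),(680,441),(692,500),(498,547)],36),("brass",[(70,66),(166,60),(168,126),(78,132)],85),
 ("black",[(470,42),(562,40),(562,108),(476,115)],90),("handle",[(666,40),(698,40),(710,182),(676,186)],84),("dot",[(682,48)],84)]:
    q=w(p,z); print(n); print(q[:,:2], q[:,:2].mean(0)); 
    print(" edges",np.linalg.norm(np.diff(q,axis=0),axis=1), "ang01",np.degrees(np.arctan2(*(q[1]-q[0])[1::-1])) if len(q)>1 else '')
print(env.get_calibration("wrist"))
```

```text
plate
[[ 547.3  130.2]
 [ 565.9 -147.5]] [556.6  -8.6]
 edges [278.3] ang01 -86.17550338196038
rail back
[[ 656.7  139.1]
 [ 673.2 -138.6]] [665.    0.3]
 edges [278.1] ang01 -86.59582263422791
hous
[[ 576.7 -238. ]
 [ 677.1 -231. ]] [ 626.9 -234.5]
 edges [100.7] ang01 4.001835300993708
bar
[[ 437.6  -90.7]
 [ 461.6 -190.8]
 [ 431.4 -196.5]
 [ 406.1  -97.5]] [ 434.2 -143.9]
 edges [102.9  30.8 102.2] ang01 -76.53157148456995
brass
[[642.9 123.3]
 [646.6  74.5]
 [611.9  72.4]
 [608.2 117.8]] [627.4  97. ]
 edges [48.9 34.8 45.6] ang01 -85.65114191929278
black
[[ 656.3  -79.6]
 [ 658.  -126.1]
 [ 622.3 -125.9]
 [ 618.1  -82.7]] [ 638.7 -103.6]
 edges [46.5 35.7 43.4] ang01 -87.96045334171463
handle
[[ 660.7 -179.6]
 [ 660.9 -195.8]
 [ 586.5 -200.5]
 [ 584.2 -183.4]] [ 623.1 -189.8]
 edges [16.3 74.5 17.2] ang01 -89.20802945315761
dot
[[ 656.6 -187.6]] [ 656.6 -187.6]
 edges [] ang01 
{'K': array([[307.9,   0. , 318.1],
       [  0. , 307.9, 202. ],
       [  0. ,   0. ,   1. ]]), 'D': array([0., 0., 0., 0., 0.]), 'extrinsics': array([[   0.4,    0.9,    0. , -624.6],
       [  -0.9,    0.4,   -0.3,   30.3],
       [  -0.2,    0.1,    1. , -390.7],
       [   0. ,    0. ,    0. ,    1. ]])}
```

step_arm(plan=[[[-340,-180,0,50,1],[-340,-180,0,50,1],[-340,-180,0,50,1],[-340,-180,0,50,1],[-340,-180,0,50,1],[-340,-180,0,50,1],[-340,-180,0,50,1],[-340,-180,0,50,1]]])

```text
t: 0.77
eef_pos: [469.4, 293.4, 214.5]
tcp_rot: [-3.141, -0.0, 1.813]
ft_force: [-0.0, 0.5, 0.8]
opening: 0.998
grip_force: 0.0
```

step_arm(plan=[[[-310,-105,0,0,1],[-310,-105,0,0,1],[-310,-105,0,0,1],[-310,-105,0,0,1],[-310,-105,0,0,1],[-310,-105,0,0,1],[-310,-105,0,0,1],[-310,-105,0,0,1]]])

```text
t: 1.43
eef_pos: [443.0, -33.3, 214.6]
tcp_rot: [-3.142, 0.0, 1.821]
ft_force: [0.1, -0.3, -0.5]
opening: 1.0
grip_force: 0.0
```

```bash
cat >> h.py <<'E'
def shift(x,y,z,yaw=None):
    s=env.state(); p=s["eef_pos"]; a=s["tcp_rot"][2]
    d=np.array([x,y])-p[:2]; c,k=np.cos(a),np.sin(a)
    print("at",p.round(1),"yaw",np.degrees(a).round(2),"shift",np.round([c*d[0]+k*d[1],k*d[0]-c*d[1],p[2]-z],1),
      "turn",None if yaw is None else round((np.degrees(a)-yaw+180)%360-180,2))
E
python3 -c "
from h import *
shift(430,-143,215,104)"
```

```text
at [443.  -33.3 214.6] yaw 104.33 shift [-103.1  -39.7   -0.4] turn 0.33
```

step_arm(plan=[[[-90,-35,0,0,1],[-90,-35,0,0,1],[-90,-35,0,0,1],[-90,-35,0,0,1],[-90,-35,0,0,1]]])

```text
t: 1.85
eef_pos: [431.8, -127.3, 214.4]
tcp_rot: [-3.141, -0.001, 1.819]
ft_force: [-0.1, 0.5, -0.4]
opening: 0.996
grip_force: 0.0
```

Run:
```python
from h import *
c=env.get_calibration("wrist"); im=env.read_camera("wrist"); cv2.imwrite("pics/w1.png",im)
import pickle; pickle.dump(c,open("w1.pkl","wb")); shift(430,-143,215,104)
```

```text
at [ 431.9 -126.5  214.4] yaw 104.31 shift [-15.5  -5.9  -0.6] turn 0.31
```

View pics/w1.png

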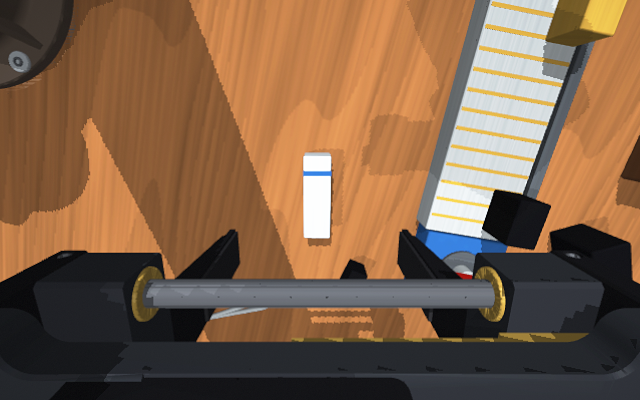

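Wrist view: the bar is upright at cols 303–331, rows 152–240, with the plate's front edge from (475,0) to (420,220) and the dark rail to its right. Fitting these edges.

Run:
```python
from h import *
import pickle
np.set_printoptions(precision=1,suppress=True,linewidth=150)
c=pickle.load(open("w1.pkl","rb")); im=cv2.imread("pics/w1.png"); g=im[:,:,0].astype(float) # blue channel: wood is dark
def cross(r,c0,c1,th,up):
    v=g[r,c0:c1]; 
    for i in range(len(v)-1):
        if (v[i]<th<=v[i+1]) if up else (v[i]>=th>v[i+1]): return c0+i+(th-v[i])/(v[i+1]-v[i])
    return np.nan
rows=np.arange(185,232,2)
L=np.array([(cross(r,290,320,170,1),r) for r in rows]);R=np.array([(cross(r,318,345,180,0),r) for r in rows])
col=[g[:,k] for k in(310,317,324)]
for k in (310,317,324): print(k,g[148:162,k],g[232:246,k])
for n,P in(("L",L),("R",R)):
    w=ray("wrist",P,36,c); f=cv2.fitLine(np.float32(w[:,:2]),cv2.DIST_HUBER,0,.01,.01).ravel(); print(n,P[[0,-1],0],f,np.degrees(np.arctan2(f[1],f[0]))%180)
e=ray("wrist",[(317,155.5),(317,238.5)],36,c);print("ends",e,np.linalg.norm(e[0]-e[1]))
rows=np.arange(20,215,6)
A=np.array([(cross(r,int(455-r*.24)-12,int(455-r*.24)+60,150,1),r) for r in rows]);print(A[:,0])
for r in (60,100,130,160,180): print(r,g[r,530:600:2])
```

```text
310 [ 82.  82.  82.  70. 136. 193. 206. 218. 253. 255. 254. 254. 254. 254.] [254. 254. 254. 254. 255. 243.  83.  50.  56.  57.  56.  56.  55.  54.]
317 [ 86.  83.  75.  68. 139. 193. 204. 214. 253. 255. 254. 254. 254. 254.] [254. 254. 254. 254. 255. 252. 129.  48.  55.  56.  55.  55.  55.  53.]
324 [ 79.  75.  73.  68. 139. 193. 205. 206. 253. 255. 254. 254. 254. 254.] [254. 254. 254. 254. 255. 252. 139.  49.  58.  59.  59.  59.  58.  57.]
L [302.7 303. ] [   0.2   -1.   421.4 -159.6] 103.767044
R [330.3 329.3] [   0.2   -1.   451.8 -148.9] 103.35745
ends [[ 422.7  -95.8   36. ]
 [ 447.2 -193.3   36. ]] 100.51948710225071
[484.1 482.4 480.6 479.  477.3 475.5 473.8 472.2 470.4 468.7 467.  465.3 463.6 461.8 460.2 458.4 456.7 455.1 453.3 451.6 450.  448.2 446.4 444.7
 443.1 441.3 439.6 437.5 435.8 434.1 432.4 430.6 429. ]
60 [224. 228. 188. 104.  63.  68.  74.  45.  45.  44.  43.  44.  47.  68. 107. 133. 139. 138. 138. 136. 126.  34.  39.  56.  63.  61.  58. 101. 104.
  73.  74.  74.  77.  75.  74.]
100 [ 73.  69.  69.  78. 113. 128. 176. 208. 230. 227. 226. 224. 229. 141.  47.  46. 106. 108. 102. 101. 104.  87.  65.  67.  67.  65.  66.  68.  65.
  62.  73.  75.  75.  74.  72.]
130 [226. 227. 229. 222. 227. 225. 225. 234.  48.  50.  87. 110. 105. 104. 103. 108.  81.  83.  80.  82.  82.  75.  72.  74.  73.  77.  73.  69.  70.
  71.  72.  71.  72.  76.  76.]
160 [ 69.  70. 146.  47.  47. 110. 108. 106. 104. 107.  79.  84.  83.  87.  81.  81.  80.  82.  82.  81.  77.  79.  82.  83.  78.  77.  83.  84.  82.
  82.  83.  82.  79.  78.  77.]
180 [ 59. 118. 127. 125. 120. 122. 112.  80.  85.  84.  83.  78.  83.  86.  84.  80.  79.  82.  82.  81.  76.  81.  86.  82.  83.  80.  82.  80.  78.
  80.  79.  83.  81.  77.  75.]
```

Run:
```python
from h import *
import pickle
np.set_printoptions(precision=1,suppress=True,linewidth=150)
c=pickle.load(open("w1.pkl","rb"))
def an(p): d=p[0]-p[-1]; return np.degrees(np.arctan2(d[1],d[0]))-90
F=ray("wrist",[(484.1,20),(456.7,116),(429,212)],40,c); print(F,an(F))
for n,p,z in(("foot",[(556,100),(545.2,130),(534.9,160)],40),("topf",[(561.5,100),(549.7,130),(539.3,160)],48),("topb",[(572.5,100),(561,130),(549.5,160)],48)):
    w=ray("wrist",p,z,c); a=np.radians(an(F)); ex=np.array([np.cos(a),np.sin(a)]); print(n,w[:,:2],an(w),(w-F[1])[:,:2]@ex)
shift(434.6,-144.6,60,103.6)
```

```text
[[ 551.4   76.1   40. ]
 [ 558.3  -17.2   40. ]
 [ 566.1 -127.1   40. ]] 4.128403090496789
foot [[654.7  23.9]
 [657.2  -7.5]
 [660.3 -40.5]] 4.949456804292694 [ 99.1  99.3 100. ]
topf [[654.6  23.5]
 [656.2  -7.4]
 [659.2 -39.6]] 4.145292578796045 [99.  98.3 99. ]
topb [[665.7  26.3]
 [667.8  -4.5]
 [670.  -36.9]] 3.9027667622857365 [110.2 110.1 109.9]
at [ 431.9 -126.5  214.4] yaw 104.31 shift [-18.2  -1.9 154.4] turn 0.71
```

step_arm(plan=[[[-17.5,-2,0,0.7,1],[-17.5,-2,40,0.7,1],[-17.5,-2,80,0.7,1],[-17.5,-2,120,0.7,1],[-17.5,-2,160,0.7,1],[-17.5,-2,185,0.7,1],[-17.5,-2,185,0.7,1],[-17.5,-2,185,0.7,1]]])

```text
t: 2.57
eef_pos: [434.3, -143.1, 29.3]
tcp_rot: [-3.14, -0.002, 1.811]
ft_force: [-0.0, -0.8, 1.7]
opening: 0.995
grip_force: 0.0
```

```bash
python3 -c "
from h import *
shift(434.6,-144.6,12,103.6)"
```

```text
at [ 434.3 -143.1   29.3] yaw 103.74 shift [-1.5 -0.1 17.3] turn 0.14
```

step_arm(plan=[[[-1,0,17,0,1],[-1,0,17,0,1],[-1,0,17,0,-1],[-1,0,17,0,-1],[-1,0,17,0,-1],[-1,0,17,0,-1],[-1,0,17,0,-1],[-1,0,17,0,-1]]])

```text
t: 3.23
eef_pos: [434.8, -145.4, 13.0]
tcp_rot: [3.141, 0.0, 1.809]
ft_force: [0.0, -0.1, 0.3]
opening: 0.634
grip_force: 0.0
```

step_arm(plan=[[[0,0,0,0,-1],[0,0,0,0,-1],[0,0,-30,0,-1],[0,0,-70,0,-1],[0,0,-70,0,-1],[0,0,-70,0,-1]]])

```text
t: 3.73
eef_pos: [435.4, -145.7, 84.1]
tcp_rot: [3.139, 0.002, 1.809]
ft_force: [-0.2, -0.1, -0.0]
opening: 0.215
grip_force: 0.0
```

```bash
python3 -c "
from h import *
print(env.state()['ft_force'],env.state()['opening'],env.state()['grip_force'])
a=np.radians(4.1);ex=np.array([np.cos(a),np.sin(a)]);ey=np.array([-ex[1],ex[0]])
# front edge line through (558.3,-17.2) at plate x=-55; housing end etc: centre along y from top cam (611,-4)
C=np.array([558.3,-17.2])+55*ex; C=C+ey*((np.array([611,-4])-C)@ey); print('C',C)
t=C+12*ex+3*ey; print(t); shift(*t,82,94.1)
c=env.get_calibration('wrist'); cv2.imwrite('pics/w2.png',env.read_camera('wrist'))"
```

```text
[-0.15907422 -0.14553577 -0.02242777] 0.21531511989015298 0.0
C [612.48728841  -3.89338984]
[ 6.24242085e+02 -4.30981601e-02]
at [ 435.4 -145.7   84.1] yaw 103.65 shift [ 97.  217.8   2.1] turn 9.55
```

View pics/w2.png

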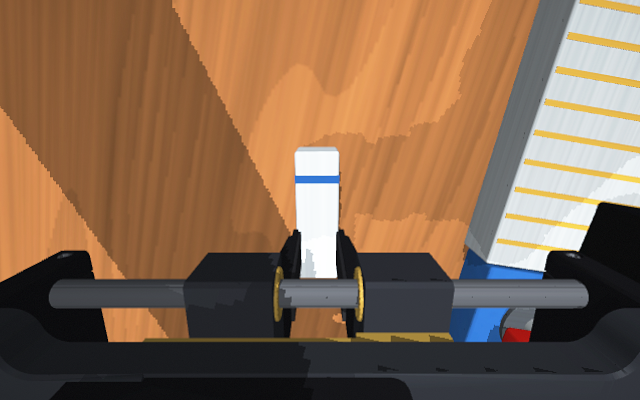

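The fingers were still closing when I lifted: the opening is 0.215, and the bar is still on the table. I'll reopen, go down again and wait longer.

step_arm(plan=[[[0,0,0,0,0.5],[0,0,0,0,0.5],[0,0,0,0,0.5],[0,0,0,0,0.5],[0,0,0,0,0.5],[0,0,0,0,0.5],[0,0,0,0,0.5],[0,0,0,0,0.5]]])

```text
t: 4.45
eef_pos: [434.7, -145.4, 82.6]
tcp_rot: [3.142, -0.0, 1.809]
ft_force: [0.3, -0.9, 0.6]
opening: 0.678
grip_force: 0.0
```

Run:
```python
from h import *
import pickle
c=env.get_calibration("wrist"); im=env.read_camera("wrist"); cv2.imwrite("pics/w3.png",im); g=im[:,:,0].astype(float)
P={'L':[],'R':[]}
for r in range(190,230,2):
    i=np.where(g[r,280:360]>170)[0]+280; P['L'].append((i[0]-.5,r)); P['R'].append((i[-1]+.5,r))
for k in P:
    w=ray("wrist",P[k],36,c); f=cv2.fitLine(np.float32(w[:,:2]),cv2.DIST_HUBER,0,.01,.01).ravel(); print(k,P[k][0],P[k][-1],f,np.degrees(np.arctan2(f[1],f[0]))%180)
print(g[140:165,317], env.state()['opening'])
r=np.where(g[140:170,317]>240)[0][0]+139.5; print(ray("wrist",[(317,r)],36,c)); shift(434.6,-144.6,12,103.6)
```

```text
L (np.float64(295.5), 190) (np.float64(296.5), 228) [ 2.4703972e-01 -9.6900535e-01  4.1597290e+02 -1.3665605e+02] 104.302414
R (np.float64(339.5), 190) (np.float64(339.5), 228) [ 2.5343022e-01 -9.6735370e-01  4.4713474e+02 -1.2971297e+02] 104.680595
[ 93.  86.  80.  81.  81.  81.  76. 122. 194. 221. 219. 219. 239. 253.
 254. 253. 253. 253. 253. 253. 253. 253. 253. 253. 253.] 0.7151115780553852
[[422.08049326 -96.30812551  36.        ]]
at [ 434.7 -145.4   82.6] yaw 103.64 shift [ 0.8  0.1 70.6] turn 0.04
```

Bar undisturbed; the gripper is centred on it.

step_arm(plan=[[[0,0,36,0,0.4],[0,0,70,0,0.4],[0,0,70,0,0.4],[0,0,70,0,-1],[0,0,70,0,-1],[0,0,70,0,-1],[0,0,70,0,-1],[0,0,70,0,-1]]])

```text
t: 5.17
eef_pos: [435.3, -145.6, 13.9]
tcp_rot: [3.14, 0.001, 1.809]
ft_force: [0.9, -0.6, -0.7]
opening: 0.405
grip_force: 0.0
```

step_arm(plan=[[[0,0,0,0,-1],[0,0,0,0,-1],[0,0,0,0,-1],[0,0,0,0,-1],[0,0,0,0,-1],[0,0,0,0,-1],[0,0,0,0,-1]]])

```text
t: 5.75
eef_pos: [434.9, -145.5, 13.5]
tcp_rot: [3.141, 0.001, 1.809]
ft_force: [-2.6, -0.0, 12.2]
opening: 0.332
grip_force: 30.0
```

step_arm(plan=[[[0,0,-40,0,-1],[0,0,-80,0,-1],[0,0,-105,0,-1],[0,0,-105,0,-1],[40,0,-105,5,-1],[80,20,-105,9.5,-1],[97,60,-105,9.5,-1],[97,80,-105,9.5,-1]]])

```text
t: 6.42
eef_pos: [489.7, -28.8, 116.5]
tcp_rot: [-3.14, -0.001, 1.644]
ft_force: [0.9, -0.3, -7.7]
opening: 0.333
grip_force: 30.0
```

```bash
python3 -c "
from h import *
print(env.state()['ft_force'],env.state()['opening'])
shift(624.2,0,85,94.1)"
```

```text
[ 0.93480757 -0.33353468 -7.73412927] 0.3327026780168436
at [489.7 -28.8 116.5] yaw 94.19 shift [ 18.9 136.2  31.5] turn 0.09
```

step_arm(plan=[[[10,40,0,0,-1],[10,80,0,0,-1],[10,110,0,0,-1],[10,110,0,0,-1],[10,110,0,0,-1],[10,110,0,0,-1]]])

```text
t: 6.92
eef_pos: [597.0, -14.1, 115.5]
tcp_rot: [-3.138, -0.001, 1.643]
ft_force: [-0.3, 0.1, -7.6]
opening: 0.335
grip_force: 30.0
```

```bash
python3 -c "
from h import *
print(env.state()['ft_force'],env.state()['opening'])
shift(623,0,58,94.1)
c=env.get_calibration('wrist'); cv2.imwrite('pics/w4.png',env.read_camera('wrist'))
import pickle; pickle.dump(c,open('w4.pkl','wb'))"
```

```text
[-0.25300127  0.10123465 -7.55714726] 0.3354715021983096
at [597.  -14.1 115.5] yaw 94.15 shift [12.2 27.  57.5] turn 0.05
```

View pics/w4.png

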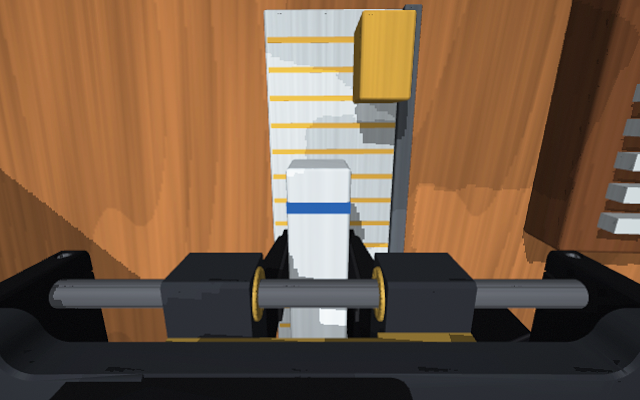

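Wrist view: brass is at (358–415, 10–102), the rail at its right around col 400, and the bar in hand at cols 287–350, top end at row 168. Refining yaw and gap from this.

Run:
```python
from h import *
import pickle
np.set_printoptions(precision=1,suppress=True,linewidth=160)
c=pickle.load(open("w4.pkl","rb")); im=cv2.imread("pics/w4.png"); g=im[:,:,0].astype(float)
def fit(P,z):
    w=ray("wrist",P,z,c); f=cv2.fitLine(np.float32(w[:,:2]),cv2.DIST_HUBER,0,.01,.01).ravel(); f*=np.r_[np.sign(f[1]),np.sign(f[1]),1,1]
    return f, np.degrees(np.arctan2(f[1],f[0]))
def cr(r,a,b,th,up):
    v=g[r,a:b]
    for i in range(len(v)-1):
        if (v[i]<th<=v[i+1]) if up else (v[i]>=th>v[i+1]): return (a+i+(th-v[i])/(v[i+1]-v[i]),r)
rows=[r for r in range(16,225,3)]
A=[p for r in rows if (p:=cr(r,250,285,140,1))]; print("plate front",len(A),A[0],A[-1],*fit(A,40))
B=[p for r in range(178,228,2) if (p:=cr(r,276,300,238,1))]; 
for r in (180,220): print(g[r,278:296],g[r,344:362])
for r in (150,190,230): print(r,g[r,382:412])
for k in (370,385,400): print(k,g[86:108,k], im[86:108,k,2])
print(g[150:175,318])
for r in (30,60,90): print(r,im[r,348:425:1,2])
```

```text
plate front 70 (np.float64(263.6818181818182), 16) (np.float64(272.95180722891564), 223) [ -0.1   1.  553.5  49.9] 94.296616
[231. 235. 238. 238. 236. 234. 235. 219. 189. 227. 231. 236. 238. 238. 238. 237. 237. 236.] [237. 237. 238. 235. 222. 191. 168. 191. 217. 217. 215. 215. 222. 221. 214. 213. 216. 217.]
[218. 217. 218. 222. 220. 218. 217. 217. 204. 189. 222. 231. 235. 237. 236. 236. 236. 236.] [236. 238. 235. 221. 192. 142.  95. 107. 107. 106. 106. 110. 107. 106. 104. 128. 164. 167.]
150 [61. 62. 61. 62. 62. 62. 61. 61. 62. 61. 60. 69. 71. 51. 83. 96. 97. 97. 95. 93. 91. 92. 91. 90. 90. 91. 94. 95. 90. 65.]
190 [209. 209. 207. 207. 207. 205. 209. 213. 200. 138.  31.  59.  93.  99.  98.  96.  94.  92.  90.  92.  92.  92.  92.  93.  95.  89.  65.  59.  58.  58.]
230 [206. 206. 205. 207. 211. 212. 180.  63.  59.  97. 113. 113. 112. 110. 107. 106. 105. 106. 106. 107. 107. 109. 100.  67.  62.  62.  62.  63.  66.  66.]
370 [ 69.  69.  70.  70.  70.  70.  69.  69.  69.  68.  69.  63.  51.  36.  27.  24.  19. 104. 127. 146. 158. 157.] [218 218 218 219 219 218 218 218 218 219 221 202 158 
[... 795 characters left out ...]
201 203 203 207 211 211 193 158  91  80  83  82  82 104 166 163 162 163]
60 [200 201 202 204 196 155  86  89  90  92  92  89 115 171 192 205 216 214 215 216 215 216 219 219 218 215 216 218 218 214 212 215 218 218 216 215 209 208 208
 208 211 210 209 207 208 210 210 213 215 213 211 211 211 210 210 208 205 203 204 205 207 211 209 187 150  72  81  84  82  83 122 174 170 170 168 164 162]
90 [226 226 227 231 205  81  87  90  92  93  90 111 164 192 205 212 212 213 213 213 214 217 219 216 213 214 218 217 212 212 215 217 217 215 211 209 208 209 210
 211 212 210 210 212 214 215 215 214 212 211 210 211 209 208 207 205 205 205 205 209 205 182 144  68  79  82  78  91 144 174 169 165 162 161 161 166 169]
```

Run:
```python
from h import *
import pickle
np.set_printoptions(precision=2,suppress=True,linewidth=160)
c=pickle.load(open("w4.pkl","rb"))
f=lambda P,z:ray("wrist",P,z,c)[:,:2]
an=lambda w:np.degrees(np.arctan2(*(w[0]-w[-1])[::-1]))
for n,P,z in(("railtopfront",[(395.7,150),(393.3,190),(390.5,230)],48),("railback",[(410.6,150),(407.6,190),(404.4,230)],48),("foot",[(391.3,190),(388.3,230)],40),
 ("barL",[(286,180),(286.9,220)],138),("barR",[(349.3,180),(348,220)],138),("brassR",[(414.5,30),(409.5,90)],85),("brassL",[(361.3,30),(359.5,90)],85)):
    w=f(P,z);print(n,w.tolist(),an(w))
a=np.radians(4.15);ex=np.array([np.cos(a),np.sin(a)]);ey=np.array([-ex[1],ex[0]])
b=f([(370,98.3),(400,98.3)],85);e=f([(318,168)],138)[0];print(b,e,"gap now",(b-e)@ey, "tcp->end",(e-env.state()["eef_pos"][:2])@ey, "brass face", (b-env.state()["eef_pos"][:2])@ey)
```

```text
railtopfront [[652.5292831413637, 40.32376543926846], [654.9983952910003, 8.963710509998528], [657.3141596134678, -24.72479405523022]] 94.2070164285986
railback [[663.9018649235999, 41.145119684142095], [666.2998163239051, 9.787242065382124], [668.7018666937305, -23.887252464354873]] 94.22131378001758
foot [[655.4714767736361, 7.122326092007221], [657.6357164555787, -27.715158455608105]] 93.55486759201995
barL [[578.2027276021514, 29.51073435634201], [579.5760708620803, 8.890056094452781]] 93.81028884054861
barR [[609.1340085732745, 31.763709642722855], [610.5167985309433, 11.156951861363183]] 93.83900421293099
brassR [[644.4413711455741, 113.4304414166391], [646.5388841326647, 80.35042362092892]] 93.62811081892087
brassL [[613.3305962665165, 111.23090320934837], [615.8593044473366, 78.15760174198485]] 94.37219647196414
[[622.87  73.8 ]
 [641.41  75.13]] [593.42  36.55] gap now [35.02 35.  ] tcp->end 50.95451416374105 brass face [85.97 85.95]
```

step_arm(plan=[[[20,36,0,-0.1,-1],[20,36,0,-0.1,-1],[20,36,25,-0.1,-1],[20,36,45,-0.1,-1],[20,36,57,-0.1,-1],[20,36,57,-0.1,-1],[20,36,57,-0.1,-1]]])

```text
t: 7.55
eef_pos: [632.6, 8.1, 60.5]
tcp_rot: [-3.141, -0.0, 1.645]
ft_force: [-1.2, 0.1, -7.8]
opening: 0.334
grip_force: 30.0
```

step_arm(plan=[[[0,0,1,0,-1],[0,0,2,0,-1],[0,0,3,0,-1],[0,0,3,0,-1]]])

```text
t: 7.88
eef_pos: [633.2, 8.2, 58.2]
tcp_rot: [3.141, 0.0, 1.645]
ft_force: [0.2, 0.6, -8.0]
opening: 0.336
grip_force: 30.0
```

step_arm(plan=[[[0,0,1,0,-1],[0,0,2,0,-1],[0,0,3,0,-1],[0,0,3,0,-1]]])

```text
t: 8.22
eef_pos: [632.9, 8.3, 54.4]
tcp_rot: [-3.141, -0.0, 1.645]
ft_force: [-0.5, -0.0, -8.2]
opening: 0.332
grip_force: 30.0
```

step_arm(plan=[[[0,0,0.5,0,-1],[0,0,1,0,-1],[0,0,1,0,-1]]])

```text
t: 8.47
eef_pos: [633.0, 8.2, 53.7]
tcp_rot: [3.142, -0.0, 1.645]
ft_force: [-0.5, 0.1, -7.7]
opening: 0.336
grip_force: 30.0
```

step_arm(plan=[[[0,0,0.3,0,-1],[0,0,0.6,0,-1],[0,0,0.6,0,-1]]])

```text
t: 8.72
eef_pos: [633.1, 8.2, 53.6]
tcp_rot: [3.141, -0.0, 1.645]
ft_force: [-3.0, -0.4, 1.1]
opening: 0.335
grip_force: 30.0
```

step_arm(plan=[[[0,0,0.3,0,-1],[0,0,0.6,0,-1],[0,0,0.6,0,-1]]])

```text
t: 8.97
eef_pos: [633.1, 8.2, 53.6]
tcp_rot: [3.141, 0.0, 1.645]
ft_force: [-5.1, 0.0, 8.4]
opening: 0.33
grip_force: 30.0
```

step_arm(plan=[[[0,0,-0.7,0,-1],[0,1.5,-0.7,0,-1],[0,3,-0.7,0,-1],[0,4,-0.7,0,-1],[0,4,-0.7,0,-1]]])

```text
t: 9.38
eef_pos: [636.2, 8.5, 53.6]
tcp_rot: [-3.14, -0.0, 1.645]
ft_force: [-8.8, -0.0, 7.9]
opening: 0.336
grip_force: 30.0
```

step_arm(plan=[[[0,0.5,0,0,-1],[0,1,0,0,-1],[0,1,0,0,-1]]])

```text
t: 9.63
eef_pos: [637.1, 8.6, 53.6]
tcp_rot: [-3.14, -0.0, 1.645]
ft_force: [-9.4, -0.2, 7.7]
opening: 0.332
grip_force: 30.0
```

step_arm(plan=[[[0,0,-0.4,0,-1],[0,0,-0.8,0,-1],[0,0,-0.8,0,-1]]])

```text
t: 9.88
eef_pos: [638.0, 8.6, 53.6]
tcp_rot: [-3.141, -0.0, 1.645]
ft_force: [-0.7, -0.8, -4.2]
opening: 0.336
grip_force: 30.0
```

step_arm(plan=[[[0,0.5,0,0,-1],[0,1,0,0,-1],[0,1,0,0,-1]]])

```text
t: 10.13
eef_pos: [638.4, 8.6, 53.6]
tcp_rot: [-3.14, -0.0, 1.645]
ft_force: [-4.5, -0.5, -3.3]
opening: 0.334
grip_force: 30.0
```

step_arm(plan=[[[0,0.5,0,0,-1],[0,1,0,0,-1],[0,1,0,0,-1]]])

```text
t: 10.38
eef_pos: [638.5, 8.6, 53.6]
tcp_rot: [-3.138, -0.0, 1.646]
ft_force: [-9.3, -1.5, -0.4]
opening: 0.333
grip_force: 30.0
```

step_arm(plan=[[[0,0.4,0,0,-1],[0,0.7,0,0,-1],[0,0.7,0,0,-1]]])

```text
t: 10.63
eef_pos: [638.5, 8.6, 53.7]
tcp_rot: [-3.136, -0.0, 1.646]
ft_force: [-12.8, -1.8, 3.6]
opening: 0.336
grip_force: 30.0
```

step_arm(plan=[[[0,0.4,0,0,-1],[0,0.7,0,0,-1],[0,0.7,0,0,-1]]])

```text
t: 10.88
eef_pos: [638.6, 8.6, 53.7]
tcp_rot: [-3.135, -0.0, 1.646]
ft_force: [-15.8, -3.2, 5.5]
opening: 0.333
grip_force: 30.0
```

step_arm(plan=[[[0,-0.7,-0.2,0,-1],[0,-1.3,-0.3,0,-1],[0,-1.3,-0.3,0,-1]]])

```text
t: 11.13
eef_pos: [638.5, 8.7, 53.7]
tcp_rot: [-3.138, -0.0, 1.645]
ft_force: [-8.7, -2.1, -2.8]
opening: 0.332
grip_force: 30.0
```

Run:
```python
from h import *
import pickle
c=env.get_calibration("wrist"); s=env.state(); print(s['moment'],s['ft_force'],s['tcp_rot'])
im=env.read_camera("wrist"); cv2.imwrite("pics/w5.png",im); pickle.dump(c,open("w5.pkl","wb"))
```

```text
[-0.30900461  1.70308296  0.2529168 ] [-8.65653592 -2.10536358 -2.80042977] [-3.13768042e+00 -2.27374586e-04  1.64548180e+00]
```

View pics/w5.png

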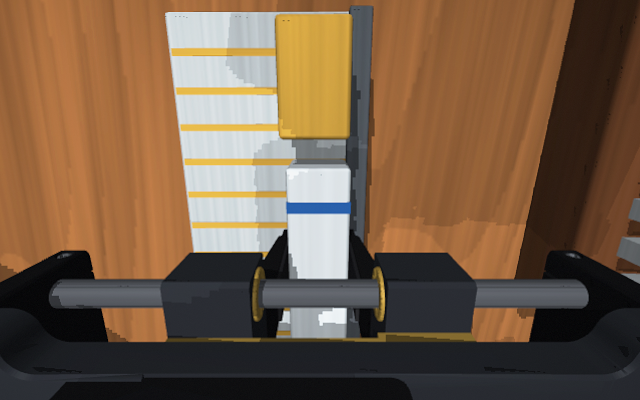

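The bar sits at the rail, with its far edge at row ~167 and the brass near edge at row ~136. Predicted gap is about 15 mm, so I'll slide 9 and then feel.

step_arm(plan=[[[1.5,0,0,0,-1],[3,0,0,0,-1],[4.5,0,0,0,-1],[6,0,0,0,-1],[7,0,0,0,-1],[8,0,0,0,-1],[8,0,0,0,-1]]])

```text
t: 11.77
eef_pos: [637.9, 15.6, 53.7]
tcp_rot: [-3.137, 0.001, 1.646]
ft_force: [-9.3, -9.0, -1.4]
opening: 0.333
grip_force: 30.0
```

Run:
```python
from h import *
import pickle
np.set_printoptions(precision=2,suppress=True,linewidth=160)
ey=np.array([-.0732,.9973])
def gap(im,c):
    r=im[:,:,2].astype(float); b=im[:,:,0].astype(float)
    out=[]
    for k in (305,318,330):
        v=r[:200,k]; 
        j=[i for i in range(60,190) if v[i]>=150>v[i+1] and b[i,k]<120]; 
        m=[i for i in range(110,190) if b[i,k]<225<=b[i+1,k]]
        if j and m: out.append((j[-1]+.5,m[-1]+.5,((ray("wrist",[(k,j[-1]+.5)],85,c)-ray("wrist",[(k,m[-1]+.5)],76,c))[0,:2]@ey).round(2)))
    return out
print(gap(cv2.imread("pics/w5.png"),pickle.load(open("w5.pkl","rb"))))
c=env.get_calibration("wrist"); im=env.read_camera("wrist"); cv2.imwrite("pics/w6.png",im); print(gap(im,c)); print(env.state()['ft_force'],env.state()['eef_pos'],env.state()['moment'])
```

```text
[(136.5, 168.5, np.float64(15.76)), (137.5, 168.5, np.float64(15.32)), (137.5, 168.5, np.float64(15.32))]
[(153.5, 168.5, np.float64(8.27)), (153.5, 168.5, np.float64(8.27)), (153.5, 168.5, np.float64(8.27))]
[-9.58 -8.46 -2.28] [637.95  15.65  53.73] [-1.5   1.78  0.27]
```

step_arm(plan=[[[0,-0.5,-0.3,0,-1],[1,-0.9,-0.3,0,-1],[2,-0.9,-0.3,0,-1],[3,-0.9,-0.3,0,-1],[3,-0.9,-0.3,0,-1]]])

```text
t: 12.23
eef_pos: [637.6, 19.6, 53.8]
tcp_rot: [-3.139, 0.0, 1.645]
ft_force: [-4.4, -2.6, -7.8]
opening: 0.334
grip_force: 30.0
```

```bash
cat >> h.py <<'E'
def gap():
    c=env.get_calibration("wrist"); im=env.read_camera("wrist"); r=im[:,:,2].astype(float); b=im[:,:,0].astype(float)
    def sub(v,i,th): return i+(th-v[i])/(v[i+1]-v[i])
    for k in (300,315,330):
        j=[sub(r[:,k],i,150) for i in range(60,190) if r[i,k]>=150>r[i+1,k] and b[i,k]<120]
        m=[sub(b[:,k],i,225) for i in range(110,190) if b[i,k]<225<=b[i+1,k]]
        if j and m:
            A=ray("wrist",[(k,j[-1])],85,c)[0,:2];B=ray("wrist",[(k,m[-1])],76,c)[0,:2]
            print("gap",((A-B)@[-.0732,.9973]).round(2),"brass",A.round(2),"rows",j[-1],m[-1])
    s=env.state(); print(s['ft_force'].round(2),s['eef_pos'].round(2),s['moment'].round(2))
E
python3 -c "
from h import *
gap()"
```

```text
gap 5.51 brass [625.44  73.72] rows 162.2127659574468 170.8904109589041
gap 6.32 brass [632.24  74.14] rows 162.4 172.7
gap 6.98 brass [639.01  74.9 ] rows 161.85185185185185 173.53846153846155
[-4.38 -1.57 -8.12] [637.57  19.6   53.83] [-0.57  0.97  0.23]
```

step_arm(plan=[[[0.7,0,0,0,-1],[1.4,0,0,0,-1],[2,0,0,0,-1],[2,0,0,0,-1]]])

```text
t: 12.62
eef_pos: [637.4, 21.5, 53.8]
tcp_rot: [-3.139, 0.0, 1.645]
ft_force: [-5.0, -2.1, -8.3]
opening: 0.336
grip_force: 30.0
```

step_arm(plan=[[[0.3,0,0,0,-1],[0.6,0,0,0,-1],[0.6,0,0,0,-1]]])

```text
t: 12.87
eef_pos: [637.4, 22.1, 53.8]
tcp_rot: [-3.139, 0.0, 1.645]
ft_force: [-4.7, -3.0, -8.9]
opening: 0.331
grip_force: 30.0
```

```bash
python3 -c "
from h import *
gap()"
```

```text
gap 5.94 brass [625.39  73.77] rows 167.59259259259258 176.72413793103448
gap 6.37 brass [632.22  74.21] rows 167.7450980392157 177.75
gap 6.97 brass [639.02  74.94] rows 167.26190476190476 178.5
[-5.59 -2.76 -7.55] [637.37  22.08  53.8 ] [-0.76  0.97  0.15]
```

step_arm(plan=[[[0.4,0,0,0,-1],[0.4,0,0,0,-1],[0.4,0,0,0,-1]]])

```text
t: 13.17
eef_pos: [637.3, 22.5, 53.8]
tcp_rot: [-3.139, 0.0, 1.645]
ft_force: [-4.7, -2.7, -7.4]
opening: 0.335
grip_force: 30.0
```

step_arm(plan=[[[0.4,0,0,0,-1],[0.4,0,0,0,-1],[0.4,0,0,0,-1]]])

```text
t: 13.42
eef_pos: [637.4, 22.8, 53.8]
tcp_rot: [-3.139, 0.0, 1.645]
ft_force: [-3.4, -3.9, -7.2]
opening: 0.335
grip_force: 30.0
```

step_arm(plan=[[[0.3,0,0,0,-1],[0.3,0,0,0,-1],[0.3,0,0,0,-1]]])

```text
t: 13.67
eef_pos: [637.4, 22.8, 53.8]
tcp_rot: [-3.139, 0.001, 1.645]
ft_force: [-4.4, -6.6, -7.9]
opening: 0.337
grip_force: 30.0
```

```bash
python3 -c "
from h import *
gap()"
```

```text
gap 6.21 brass [625.4   73.74] rows 169.1764705882353 178.73333333333332
gap 6.6 brass [632.24  74.15] rows 169.40425531914894 179.73333333333332
gap 7.3 brass [639.05  74.95] rows 168.75862068965517 180.53846153846155
[-3.67 -5.09 -7.94] [637.35  22.78  53.83] [-1.15  1.    0.27]
```

```bash
python3 -c "
from h import *
c=env.get_calibration('wrist'); im=env.read_camera('wrist'); cv2.imwrite('pics/w7.png',cv2.resize(im[120:240,250:400],None,fx=5,fy=5,interpolation=cv2.INTER_CUBIC))
A=ray('wrist',[(315,169.2)],85,c)[0]; A[2]=76; print(proj('wrist',[A],c))
"
```

```text
[[315.20886206 166.15151613]]
```

View pics/w7.png

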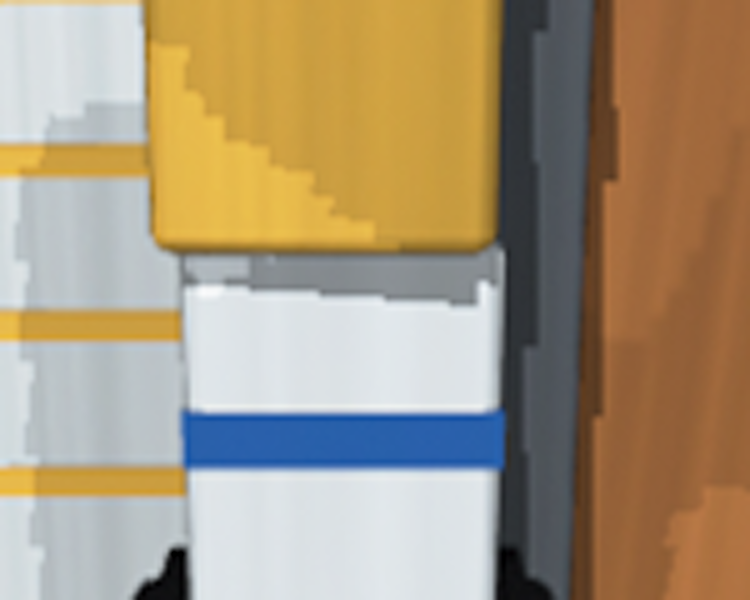

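Top of the bar is occluded directly by the brass's lower edge at row ~168 with no plate showing between, so they are touching, and brass is unmoved. Now lower lightly and release.

step_arm(plan=[[[0,0,0.2,0,-1],[0,0,0.3,0,-1],[0,0,0.3,0,-1]]])

```text
t: 14.02
eef_pos: [637.4, 22.8, 53.8]
tcp_rot: [-3.139, 0.001, 1.645]
ft_force: [-4.9, -6.3, -5.1]
opening: 0.336
grip_force: 30.0
```

step_arm(plan=[[[0,0,0,0,-0.2],[0,0,0,0,-0.2],[0,0,0,0,-0.1],[0,0,0,0,0],[0,0,0,0,0],[0,0,0,0,0],[0,0,0,0,0]]])

```text
t: 14.6
eef_pos: [638.3, 23.4, 54.4]
tcp_rot: [3.141, -0.0, 1.645]
ft_force: [0.2, 0.2, -1.1]
opening: 0.501
grip_force: 0.0
```

```bash
python3 -c "
from h import *
gap(); print(env.state()['opening'])"
```

```text
gap 6.09 brass [626.26  73.73] rows 170.35555555555555 179.55555555555554
gap 6.53 brass [633.13  74.16] rows 170.52941176470588 180.60714285714286
gap 7.0 brass [639.99  74.7 ] rows 170.4516129032258 181.46153846153845
[ 0.52 -0.12 -0.35] [638.23  23.41  54.33] [-0.08  0.02 -0.03]
0.4967049984385187
```

Released cleanly, brass unmoved. One gentle centred push with the near finger to make sure it is flush with the rail.

step_arm(plan=[[[0,2,0,0,0],[0,4,0,0,0],[0,5.5,0,0,0],[0,5.5,0,0,0],[0,6,0,0,0],[0,6,0,0,0]]])

```text
t: 15.15
eef_pos: [644.1, 23.8, 54.2]
tcp_rot: [-3.142, -0.0, 1.645]
ft_force: [-0.2, -0.6, 0.7]
opening: 0.499
grip_force: 0.0
```

step_arm(plan=[[[0,0.4,0,0,0],[0,0.7,0,0,0],[0,0.7,0,0,0]]])

```text
t: 15.4
eef_pos: [644.8, 23.9, 54.2]
tcp_rot: [3.142, -0.0, 1.645]
ft_force: [-0.3, -0.1, 0.1]
opening: 0.499
grip_force: 0.0
```

step_arm(plan=[[[0,0.4,0,0,0],[0,0.7,0,0,0],[0,0.7,0,0,0]]])

```text
t: 15.65
eef_pos: [645.0, 23.9, 54.2]
tcp_rot: [-3.14, -0.0, 1.645]
ft_force: [-3.8, -1.0, 2.3]
opening: 0.498
grip_force: 1.7
```

step_arm(plan=[[[0,0.5,0,0,0],[0,0.5,0,0,0],[0,0.5,0,0,0]]])

```text
t: 15.9
eef_pos: [645.1, 23.9, 54.2]
tcp_rot: [-3.139, -0.0, 1.645]
ft_force: [-5.4, -0.1, 4.0]
opening: 0.5
grip_force: 3.1
```

step_arm(plan=[[[0,-2,0,0,0],[0,-7,0,0,0],[0,-7,0,0,0],[0,-7,0,0,0]]])

```text
t: 16.23
eef_pos: [639.0, 23.4, 54.3]
tcp_rot: [3.141, -0.0, 1.645]
ft_force: [0.3, -1.2, -0.1]
opening: 0.498
grip_force: 0.0
```

step_arm(plan=[[[0,0,-15,0,0],[0,0,-50,0,0],[-30,0,-85,0,0],[-60,0,-85,0,0.5],[-60,0,-85,0,0.5],[-60,0,-85,0,0.5]]])

```text
t: 16.73
eef_pos: [643.7, -37.8, 139.6]
tcp_rot: [3.14, 0.0, 1.643]
ft_force: [-0.2, 0.1, 0.9]
opening: 0.659
grip_force: 0.0
```

Run:
```python
from h import *
import pickle
c=env.get_calibration("wrist"); im=env.read_camera("wrist"); cv2.imwrite("pics/w8.png",im); pickle.dump(c,open("w8.pkl","wb"))
t=np.array([612.5,-3.9])-187*np.array([-.0732,.9973]); print(t); shift(*t,140,None); print(env.state()['joints'].round(2))
```

```text
[ 626.1884 -190.3951]
at [643.3 -36.7 139. ] yaw 94.17 shift [-152.   -28.3   -1. ] turn None
[-0.16  0.6   1.59  0.    0.96 -0.23]
```

View pics/w8.png

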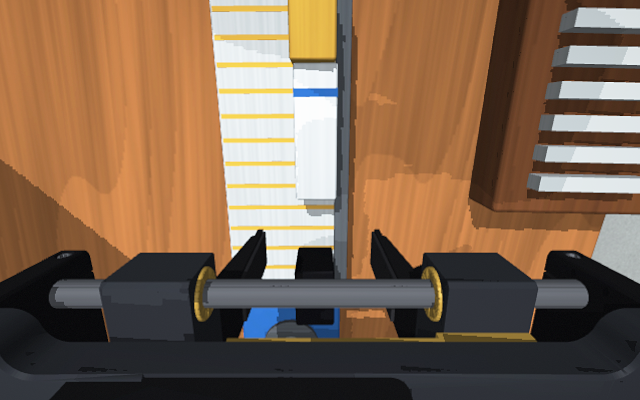

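The bar is flush with the rail and against the brass at (315,62). Now the handle: turn the tool 90° and look from its +x side.

step_arm(plan=[[[-30,10,-20,-50,0],[-60,20,-20,-50,0],[-100,30,-20,-50,0],[-140,40,-20,-50,0],[-153,40,-20,-50,0],[-153,40,-20,-50,0],[-153,40,-20,-50,0],[-153,40,-20,-50,0]]])

```text
t: 17.45
eef_pos: [694.6, -185.2, 158.0]
tcp_rot: [-3.141, -0.002, 2.524]
ft_force: [-0.6, -0.1, 0.2]
opening: 0.498
grip_force: 0.0
```

step_arm(plan=[[[0,0,0,-40,0],[0,0,0,-40,0],[0,0,0,-40,0],[0,0,0,-40,0],[0,0,0,-40,0],[0,0,0,-40,0],[0,0,0,-40,0],[0,0,0,-40,0]]])

```text
t: 18.12
eef_pos: [694.7, -185.1, 158.8]
tcp_rot: [3.141, -0.001, -3.072]
ft_force: [-0.1, -0.3, 0.3]
opening: 0.497
grip_force: 0.0
```

Run:
```python
from h import *
c=env.get_calibration("wrist"); im=env.read_camera("wrist"); cv2.imwrite("pics/w9.png",im)
h=cv2.cvtColor(im,cv2.COLOR_BGR2HSV); m=(((h[...,0]<6)|(h[...,0]>174))&(h[...,1]>150)&(h[...,2]>60)).astype(np.uint8)
n,l,s,ce=cv2.connectedComponentsWithStats(m); k=1+np.argmax(s[1:,4]); print(s[k],ce[k])
bright=(l==k).astype(np.uint8); 
cn=max(cv2.findContours(bright,0,1)[0],key=cv2.contourArea); r=cv2.minAreaRect(cn); print(r)
b=cv2.boxPoints(r); w=ray("wrist",b,84,c); print(w[:,:2],w.mean(0),np.linalg.norm(np.diff(w,axis=0),axis=1)); 
for i in (0,1): d=w[i+1]-w[i]; print(np.degrees(np.arctan2(d[1],d[0])))
shift(626,-190.4,100,184.2)
```

```text
[ 308   74   20  100 1849] [317.37641969 120.86857761]
((317.5, 123.5), (99.0, 19.0), 90.0)
[[ 590.04481372 -200.12651454]
 [ 589.06833311 -186.07020545]
 [ 663.09595373 -180.36484292]
 [ 664.15138521 -195.65151878]] [ 626.59012144 -190.55327042   84.        ] [14.09018593 74.24715332 15.3230674 ]
93.97390776686707
4.4071152154294495
at [ 694.7 -185.3  158.9] yaw -176.0 shift [68.9 -0.3 58.9] turn -0.2
```

View pics/w9.png

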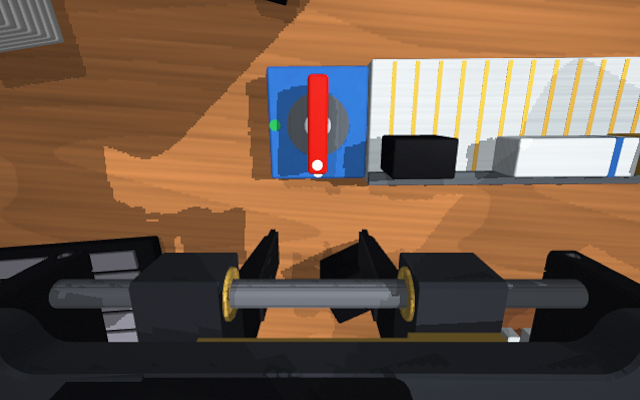

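Handle: red bar at cols 308–327, rows 74–173, centre (626.3, −190.5), along x (OFF). Gripping it now.

step_arm(plan=[[[40,0,0,0,0],[68.5,0,0,0,0],[68.5,0,0,0,0],[68.5,0,20,0,0],[68.5,0,55,0,0],[68.5,0,85,0,0],[68.5,0,98,0,0],[68.5,0,98,0,0]]])

```text
t: 18.83
eef_pos: [625.4, -190.4, 58.3]
tcp_rot: [3.139, -0.004, -3.07]
ft_force: [-0.4, -0.9, -0.3]
opening: 0.502
grip_force: 0.0
```

step_arm(plan=[[[0,0,0,0,-1],[0,0,0,0,-1],[0,0,0,0,-1],[0,0,0,0,-1],[0,0,0,0,-1],[0,0,0,0,-1],[0,0,0,0,-1],[0,0,0,0,-1]]])

```text
t: 19.5
eef_pos: [626.6, -190.6, 62.2]
tcp_rot: [3.141, 0.001, -3.068]
ft_force: [-1.0, 4.2, 6.7]
opening: 0.168
grip_force: 30.0
```

step_arm(plan=[[[0,0,0,0,-1],[0,0,0,0,-1],[0,0,0,0,-1]]])

```text
t: 19.75
eef_pos: [626.6, -190.5, 62.2]
tcp_rot: [3.141, 0.001, -3.068]
ft_force: [-0.7, 4.0, 7.0]
opening: 0.169
grip_force: 30.0
```

step_arm(plan=[[[0,0,0,6,-1],[0,0,0,12,-1],[0,0,0,18,-1],[0,0,0,24,-1],[0,0,0,30,-1],[0,0,0,36,-1],[0,0,0,42,-1],[0,0,0,42,-1]]])

```text
t: 20.42
eef_pos: [626.6, -190.5, 62.2]
tcp_rot: [3.141, 0.0, 2.476]
ft_force: [-1.6, 4.9, 5.5]
opening: 0.163
grip_force: 30.0
```

step_arm(plan=[[[0,0,0,6,-1],[0,0,0,12,-1],[0,0,0,18,-1],[0,0,0,24,-1],[0,0,0,30,-1],[0,0,0,36,-1],[0,0,0,39,-1],[0,0,0,39,-1]]])

```text
t: 21.08
eef_pos: [626.6, -190.5, 62.2]
tcp_rot: [3.141, -0.0, 1.798]
ft_force: [-0.3, 5.3, 6.2]
opening: 0.167
grip_force: 30.0
```

```bash
python3 -c "
from h import *
s=env.state(); print(s['moment'],s['ft_force']); shift(626.3,-190.5,60,94.2+6.9)"
```

```text
[ 0.70238936  0.18690283 -0.11223179] [-0.26214278  5.28281126  6.2268022 ]
at [ 626.6 -190.5   62.2] yaw 103.04 shift [ 0.1 -0.3  2.2] turn 1.94
```

step_arm(plan=[[[0,0,0,1,-1],[0,0,0,2,-1],[0,0,0,2.5,-1],[0,0,0,2.5,-1]]])

```text
t: 21.42
eef_pos: [626.6, -190.5, 62.2]
tcp_rot: [3.141, -0.0, 1.759]
ft_force: [-0.7, 4.4, 6.0]
opening: 0.167
grip_force: 30.1
```

```bash
python3 -c "
from h import *
s=env.state(); print(s['moment'],s['ft_force'],np.degrees(s['tcp_rot'][2]))"
```

```text
[0.78393612 0.17273145 0.498949  ] [-0.72647653  4.42969504  6.03821597] 100.76637788819087
```

step_arm(plan=[[[0,0,0,1.5,-1],[0,0,0,1.5,-1],[0,0,0,1.5,-1]]])

```text
t: 21.67
eef_pos: [626.6, -190.6, 62.1]
tcp_rot: [3.141, 0.0, 1.734]
ft_force: [-0.7, 3.8, 5.9]
opening: 0.169
grip_force: 30.5
```

```bash
python3 -c "
from h import *
s=env.state(); print(s['moment'],s['ft_force'],np.degrees(s['tcp_rot'][2]))"
```

```text
[0.58662574 0.12676044 0.78850311] [-0.71972734  3.75279927  5.90208929] 99.32406470252269
```

At the end stop. Release, lift away and check.

step_arm(plan=[[[0,0,0,0,0.1],[0,0,0,0,0.1],[0,0,0,0,0.1],[0,0,0,0,0.1],[0,0,0,0,0.1],[0,0,0,0,0.1],[0,0,0,0,0.1]]])

```text
t: 22.25
eef_pos: [626.3, -191.2, 61.1]
tcp_rot: [-3.142, -0.0, 1.732]
ft_force: [0.3, 0.1, 0.2]
opening: 0.541
grip_force: 0.0
```

step_arm(plan=[[[0,0,-10,0,0.1],[0,0,-40,0,0.1],[0,0,-80,0,0.1],[-40,0,-120,0,0.1],[-80,0,-120,0,0.1],[-120,-10,-120,0,0.1],[-120,-10,-120,0,0.1],[-120,-10,-120,0,0.1]]])

```text
t: 22.92
eef_pos: [635.1, -314.1, 181.7]
tcp_rot: [3.141, 0.001, 1.729]
ft_force: [-0.3, -0.2, -0.2]
opening: 0.552
grip_force: 0.0
```

Run:
```python
from h import *
np.set_printoptions(precision=2,suppress=True)
s=env.state(); print(s['eef_pos'],s['opening'],s['t'])
c=env.get_calibration("wrist"); im=env.read_camera("wrist"); cv2.imwrite("pics/w10.png",im)
h=cv2.cvtColor(im,cv2.COLOR_BGR2HSV); m=(((h[...,0]<6)|(h[...,0]>174))&(h[...,1]>150)&(h[...,2]>60)).astype(np.uint8)
n,l,st,ce=cv2.connectedComponentsWithStats(m); k=1+np.argmax(st[1:,4]); print(st[k])
cn=max(cv2.findContours((l==k).astype(np.uint8),0,1)[0],key=cv2.contourArea); b=cv2.boxPoints(cv2.minAreaRect(cn)); w=ray("wrist",b,84,c)
d=max((w[1]-w[0],w[2]-w[1]),key=np.linalg.norm); print(w[:,:2],np.degrees(np.arctan2(d[1],d[0])))
# top: compare before/after
a=cv2.imread("pics/top0.png").astype(int); t=env.read_camera("top"); cv2.imwrite("pics/top1.png",t)
def brass(i):
    q=cv2.cvtColor(i.astype(np.uint8),cv2.COLOR_BGR2HSV)[150:175,250:290]; mm=((q[...,0]>15)&(q[...,0]<30)&(q[...,1]>150)&(q[...,2]>150)); return mm.sum(),np.argwhere(mm).mean(0)
print(brass(a),brass(t))
```

```text
[ 635.09 -314.07  181.69] 0.5518143585096958 22.9167
[ 321    1   22  104 1901]
[[ 611.86 -156.02]
 [ 626.76 -153.25]
 [ 642.43 -226.68]
 [ 626.26 -229.71]] -77.94718085891876
(np.int64(209), array([ 8.52, 18.58])) (np.int64(0), array([nan, nan]))<stdin>:12: RuntimeWarning: Mean of empty slice.
  ret = um.true_divide(
```

Run:
```python
from h import *
im=cv2.imread("pics/w10.png"); c=env.get_calibration("wrist")
h=cv2.cvtColor(im,cv2.COLOR_BGR2HSV); m=(((h[...,0]<6)|(h[...,0]>174))&(h[...,1]>150)&(h[...,2]>60))
L=[];R=[];T=[]
for r in range(6,95):
    i=np.where(m[r,300:360])[0]+300
    if len(i): L.append((i[0],r));R.append((i[-1],r))
for P in(L,R):
    w=ray("wrist",P,84,c); f=cv2.fitLine(np.float32(w[:,:2]),cv2.DIST_HUBER,0,.01,.01).ravel(); print(P[::20],np.degrees(np.arctan2(f[1],f[0])))
```

```text
[(np.int64(321), 6), (np.int64(322), 26), (np.int64(322), 46), (np.int64(323), 66), (np.int64(323), 86)] -78.758514
[(np.int64(340), 6), (np.int64(340), 26), (np.int64(341), 46), (np.int64(341), 66), (np.int64(342), 86)] -77.99802
```

step_arm(plan=[[[-10,-40,-30,0,0.1],[-20,-80,-50,0,0.1],[-30,-120,-60,0,0.1],[-30,-160,-60,0,0.1],[-30,-190,-60,0,0.1],[-30,-190,-60,0,0.1],[-30,-190,-60,0,0.1]]])

```text
t: 23.6
eef_pos: [452.1, -370.3, 242.1]
tcp_rot: [3.141, 0.0, 1.731]
ft_force: [-0.1, -0.3, -0.2]
opening: 0.553
grip_force: 0.0
```

Run:
```python
from h import *
a=cv2.imread("pics/top0.png"); t=env.read_camera("top"); cv2.imwrite("pics/top2.png",t)
def st(i):
    q=cv2.cvtColor(i,cv2.COLOR_BGR2HSV)[145:175]; 
    b=q[:,250:290]; mm=((b[...,0]>15)&(b[...,0]<30)&(b[...,1]>150)&(b[...,2]>150)); k=q[:,332:365,2]<25
    return [(x.sum(),(np.argwhere(x).mean(0)).round(2) if x.any() else None) for x in(mm,k)]
print(st(a),st(t)); print(env.state()['eef_pos'])
d=cv2.absdiff(a,t).max(2)
for n,(x,y) in dict(trays=(497,213),ca=(152,160),cb=(152,206),mic=(162,270),twz=(432,260)).items(): print(n,d[y-20:y+20,x-20:x+20].mean())
```

```text
[(np.int64(209), array([13.52, 18.58])), (np.int64(218), array([10.02, 16.06]))] [(np.int64(196), array([13.68, 18.24])), (np.int64(138), array([11.09, 16.5 ]))]
[ 453.30980602 -370.33381918  241.7581635 ]
trays 161.75375
ca 20.77
cb 23.54
mic 58.320625
twz 44.89625
```

Run:
```python
import cv2,numpy as np
a,t=[cv2.imread(f"pics/top{k}.png").astype(int) for k in(0,2)]
for r in (157,160): print(a[r,254:264,0],t[r,254:264,0]); print(' R',a[r,274:284,0],t[r,274:284,0])
for r in (150,154): print('blk',a[r,334:344,2],t[r,334:344,2],a[r,353:362,2],t[r,353:362,2])
```

```text
[ 77 101 128 134 121  97  84  81  81  81] [ 80 108 134 143 131 105  87  83  84  83]
 R [ 83  83  80  70  66  92 123 136 138 134] [ 91  93  94 106 150 206 242 252 253 253]
[ 85 136 183 197 171 122  89  82  83  82] [ 90 142 193 211 188 136  94  84  85  86]
 R [ 82  82  81  71  64  87 120 137 142 138] [ 85  85  83  89 124 186 239 252 253 253]
blk [81 78 76 71 55 33 20 15 15 17] [96 92 88 83 67 40 25 23 18 22] [15 15 20 16 27 46 61 59 49] [22 21 21 23 28 44 58 59 53]
blk [189 184 177 150 103  49  19  16  15  18] [220 214 205 175 119  59  24  22  19  21] [ 14  16  17  20  34  67 100 100  70] [21 21 22 21 35 65 95 95 68]
```

Edges are unchanged: brass and black have not shifted, and the handle is at its stop. Handing in.

```bash
python3 -c "
from cell import env
print(env.job_done())"
```

```text
the job is handed in; nothing more can be done
None
```

The bar lies flush against the rail and touches the brass, neither block shifted as far as the cameras show, the red handle is at its ON stop, and the job is handed in.

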